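Load the ring feeder for the balm tins

TASK

Load the feeder on the balm-tin packing bench: drop the two middle-sized aluminium rings (46 mm across) into its upright tube, one after the other, so that they lie flat, one on the other, as a single column on the floor of the tube. The wider ring, the narrower ring and the tins are not for this tube.

Things in the scene. Friction and masses are not known exactly. Their poses are not given: they have to be found in the camera images.
- ring_a_center (a point): Plain aluminium ring (open-centred collar of a balm tin) flat on the table: outer diameter 46 mm, hole 32 mm, 14 mm high, 20 to 42 g. The point is its centre, 7 mm above its underside; z along its axis. One of two alike, either may go first. A 72 mm ring, a 28 mm ring and hole-less 46 mm tins lie about too; nothing is within 25 mm of a ring.
- ring_b_center (a point): Plain aluminium ring (open-centred collar of a balm tin) flat on the table: outer diameter 46 mm, hole 32 mm, 14 mm high, 20 to 42 g. The point is its centre, 7 mm above its underside; z along its axis. The other of the two.
- tube_mouth (a point): Upright fixed tube of polished, slippery steel on a dark base plate with a lower white housing. The point: centre of the flared mouth, level with the rim, 48 mm above the table; z up. Mouth 78 mm wide inside, 86 outside, narrowing over 6 mm to a 68 mm bore; flat inner floor 36 mm below the rim. Two rings fill the bore to 8 mm below the rim. A level ring let go just above it, within 10 mm of its centre, drops home.
Things that resemble listed ones, but are neither listed nor needed, are in the scene too. Leave any purple look-alike of the part that bears ring_a_center alone. What is shaped like the part that bears ring_b_center but black is not meant.

How it is judged:
On the way:
1. one of the two rings lies flat on the floor of the tube (((horizontal distance between ring_a_center and tube_mouth below 0.014 m and z of ring_a_center in the frame of tube_mouth below -0.025 m and angle between the z axis of ring_a_center and the z axis of tube_mouth, either way round below 0.17 rad) or (horizontal distance between ring_b_center and tube_mouth below 0.014 m and z of ring_b_center in the frame of tube_mouth below -0.025 m and angle between the z axis of ring_b_center and the z axis of tube_mouth, either way round below 0.17 rad))), for 0.2 s.
At the end, for the whole second after the job is handed in: Both 46 mm rings are in the feeder tube as one column: each centre within 14 mm of the tube's axis and at least 10 mm below the rim (so nothing else lies under them), each flat to within 0.17 rad (10 degrees) (horizontal distance between each of ring_a_center, ring_b_center and tube_mouth below 0.014 m and z of each of ring_a_center, ring_b_center in the frame of tube_mouth below -0.01 m and angle between the z axis of each of ring_a_center, ring_b_center and the z axis of tube_mouth, either way round below 0.17 rad); the robot touches nothing.
It also fails if it takes over 54 s, if anything falls off the work surface, if the arm or the gripper's body presses on something with over 40 N, if the wrist force passes 120 N, or if a joint passes its speed limit or range.

ROBOT

A 6-joint arm with a two-finger parallel gripper is mounted at the origin on the work surface. World frame = base frame: x ahead of the robot, y to its left, z up, the work surface at z = 0. Lengths are in m, angles in rad, forces in N, time in s.
With the tool pointing down it reaches from about 0.375 to 0.975 m from the base axis. Payload 3.8 kg.
Tool frame: the origin (TCP) lies at the very end of the fingers, on their centre line; the grasp point (between the pads) lies bot.grasp_offset behind it (bot.grasp_offset is the distance from the TCP to the grasp point, in m); y points along the fingers, x is the direction in which the jaws open and shut, and the axes are right-handed (so a half turn about y gives the same grasp; the last joint's range is limited). The gripper opens to 85 mm and grips with 20 to 120 N. Pads are 22 mm wide; open, the fingers measure 114 mm over their backs; the gripper's body (76 mm by 85 mm) begins 54 mm behind the grasp point. The pads swing forward as they close: fully open they stand 13 mm farther back than shut.
Start: joints at [-1.224, 0.264, 1.604, -0, 1.274, -0.037], TCP at [0.253, -0.626, 0.231] pointing down, gripper open.
Joint ranges: [-2.63, 2.63], [-0.94, 2.18], [0.31, 2.57], [-1.31, 4.45], [0, 2.66], [-2.55, 2.55]. Speed limits (rad/s): [2.57, 2.57, 3.14, 3.14, 3.14, 3.14].

INTERFACE

Orientations are given as a rotation vector (axis times angle).
In Python, from workcell import sensors, read_camera, job, bot gives the robot as it stands.
- The arm moves only by the tool arm_command, never from a script. Its argument "deltas" is a list of rows, each a list of 4 numbers: the shift along the tool's x, y, z in m, then the turn about the tool's y in rad. A call has 1 to 20 rows; each row shifts and turns the commanded pose from where the row before left it, along the tool's axes as they then stand; what a row does not reach is not made up. A row lasts 1/8 s, in which the tool goes at most 62.5 mm and 10.7 degrees, less where a joint would pass 70% of its speed; a pose out of reach is approached as far as the arm can. A call is refused whole if a number of a shift passes 0.0625 or a number of a turn 0.188, either way. A call with a gripper value outside its range is refused whole. "fingers" is the finger opening in m, from 0 to 0.0854, set as the call begins (left out, the last holds). The fingers move at their own pace and stop on an object; "newtons" is the grip in N (left out, the last holds). Time passes only in rows, so rows that do not move let the fingers close. It gives the time, the measured TCP pose, the force and the opening at its end, in the units of the state.
- sensors.read_state(): the state, without advancing time (a new reading comes with each control period).
- read_camera(name): name is "scene" or "side" or "wrist"; returns a dict with "color" (400x640x3 uint8, red, green, blue), "vfov" (degrees; the focal length in pixels is half the picture's height over the tangent of half this angle, whatever the lens; pixels are square), "cx", "cy" (the principal point, pixels), "dist_coeffs" ([k1, k2, p1, p2, k3] as OpenCV has them; the pictures are not rectified), "R" (3x3) and "t" (3): a world point X has camera coordinates R X + t; the wrist camera has in their place "T_tool_cam" (4x4, takes a point from camera to tool coordinates, whose origin is the TCP and whose axes are the tool frame's). Camera axes: x right, y down, z forward; pixel columns grow to the right and rows downward; lengths in m; the calibration is good to about 2 mm. A picture is of the moment at which its call begins: read the wrist's pose just before it. There is no depth.
- job.finish_job(): hands the job in, once; it reports no verdict.
The state is a dict: "time": time; "q": joint angles; "joint_vel": joint speeds; "joint_torque": joint torques, N m; "tool_pos": TCP position; "tcp_rot": TCP orientation; "wrist_force": force on the tool from outside, world axes, zero at the start; "torque": the same for the moment, N m; "width": opening from 0.0 (shut) to 1.0 (fully open).
Only numpy, scipy, OpenCV 4.12 (cv2) and the standard library are available. Lean on these libraries where they do the work, as an engineer would, in place of code of your own. Each camera call takes 0.05 s, during which the arm holds its last target.

## Working session

There is one attempt and no reset: what is moved stays moved. The work goes in short steps, Python scripts to look and compute and a tool call to move; the robot and the scene stay as the last step left them, time stands still between calls to the robot, and variables do not carry over. Pictures are saved under pics/ and viewed, and the job is handed in when it is done.

Besides the shell and the picture viewer there is one more tool, called after "Emit:" as name([rows], argument=value, ...), one row to a line, values as JSON. arm_command: Moves the arm, as the interface text tells. Its arguments: {"type":"object","properties":{"deltas":{"type":"array"},"fingers":{"type":"number"},"newtons":{"type":"number"}},"required":["deltas"]}

```bash
ls; mkdir -p pics
python3 - <<'E'
from workcell import sensors, read_camera, job, bot
import cv2,pickle,numpy as np
s=sensors.read_state();print(s);print(bot.grasp_offset)
d={}
for n in("scene","side","wrist"):
    s=sensors.read_state();c=read_camera(n);c['state']=s;d[n]=c
    cv2.imwrite(f"pics/{n}0.png",c["color"][:,:,::-1])
    print(n,{k:v for k,v in c.items() if k not in('color','state')})
pickle.dump(d,open('p0.pkl','wb'))
E
```

```text
pics
{'time': 0.0, 'q': array([-1.22389645e+00,  2.64796367e-01,  1.60540229e+00, -5.50962335e-06,
        1.27373124e+00, -3.68774152e-02]), 'joint_vel': array([ 1.90356316e-04, -1.76310667e-04, -2.72771301e-03, -4.13846994e-04,
        7.66428798e-05,  2.08791141e-04]), 'joint_torque': array([-4.86880963e-04, -5.15108836e+01, -3.67312396e+01, -1.19086408e-04,
        1.30624854e-02, -1.99839345e-07]), 'tool_pos': array([ 0.25249037, -0.62518137,  0.22991766]), 'tcp_rot': array([-1.36525995,  0.92339387, -0.92027678]), 'wrist_force': array([ 0.25075488, -0.15334996, -0.10655655]), 'torque': array([ 0.0241127 ,  0.01514454, -0.03885417]), 'width': 1.0009506715459222}
0.0187
scene {'vfov': 43.755063489754576, 'cx': 324.29889945357206, 'cy': 197.1441901862041, 'dist_coeffs': array([-0.10426268,  0.        ,  0.        ,  0.        ,  0.        ]), 'R': array([[ 0.76269946,  0.64675056, -0.00180094],
       [ 0.52380819, -0.61934463, -0.58483948],
       [-0.37936066,  0.44511341, -0.81114705]]), 't': array([-0.36929356, -0.20649055,  1.25028075])}
side {'vfov': 46.10359634217394, 'cx':
[... 156 characters left out ...]
-0.52684464, -0.0155258 ],
       [-0.38913274,  0.6470088 , -0.65570979],
       [ 0.35550252, -0.55119356, -0.75485338]]), 't': array([0.39774688, 0.2048046 , 1.04684765])}
wrist {'vfov': 69.60332024849804, 'cx': 320.36879646081104, 'cy': 202.87138940929054, 'dist_coeffs': array([0.00253603, 0.        , 0.        , 0.        , 0.        ]), 'T_tool_cam': array([[ 9.99999969e-01, -2.45164634e-04,  5.10477189e-05,
         4.86415929e-04],
       [-1.28592674e-04, -3.27802275e-01,  9.44746343e-01,
        -1.41686889e-01],
       [-2.14884832e-04, -9.44746320e-01, -3.27802296e-01,
         8.44154258e-02],
       [ 0.00000000e+00,  0.00000000e+00,  0.00000000e+00,
         1.00000000e+00]])}
```

View pics/scene0.png

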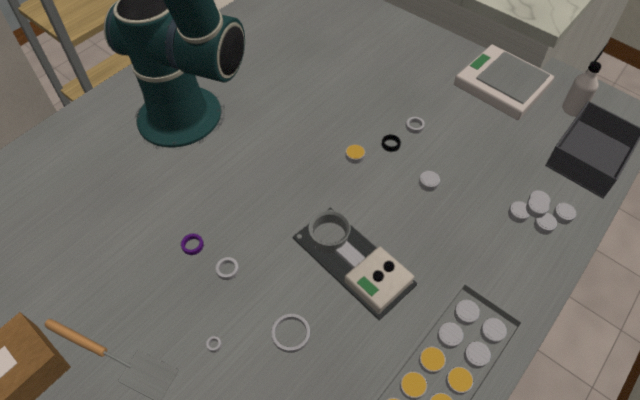

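View pics/side0.png

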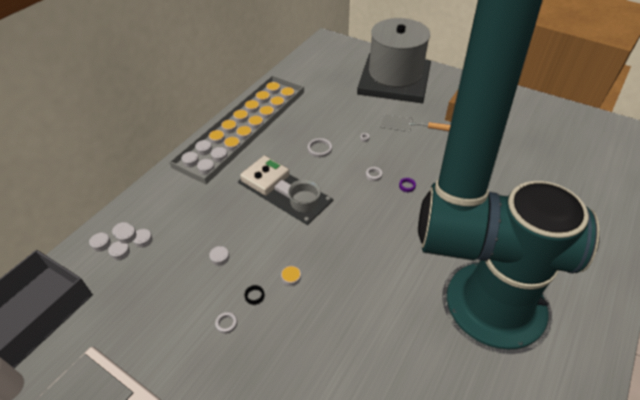

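View pics/wrist0.png

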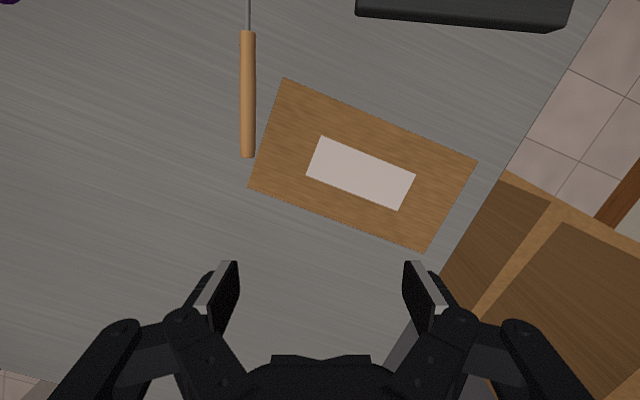

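The scene view shows these candidates:
- Plain aluminium rings of middle size are at (227,268) and (415,124).
- Not wanted: 72 mm ring (290,332), 28 mm ring (214,343), purple ring (192,244), black ring (391,143), tins (430,180) and (355,153), and the tin cluster near (540,210).
- The tube is at (329,229).

Next I'll measure the diameters and take close crops.

```bash
cat > h.py <<'E'
import numpy as np,cv2
def K(c):
    f=200/np.tan(np.radians(c['vfov']/2));return np.array([[f,0,c['cx']],[0,f,c['cy']],[0,0,1]])
def ray(c,px,state=None):
    n=cv2.undistortPoints(np.float64(px).reshape(-1,1,2),K(c),c['dist_coeffs'])[:,0]
    d=np.c_[n,np.ones(len(n))]
    if 'R' in c: return -c['R'].T@c['t'], d@c['R']
    s=state or c['state'];R=cv2.Rodrigues(s['tcp_rot'])[0];T=c['T_tool_cam']
    return R@T[:3,3]+s['tool_pos'], d@(R@T[:3,:3]).T
def onplane(c,px,z):
    o,d=ray(c,px);return o+d*((z-o[2])/d[:,2])[:,None]
def circ(p):  # least squares circle xy
    A=np.c_[2*p[:,:2],np.ones(len(p))];b=(p[:,:2]**2).sum(1)
    x=np.linalg.lstsq(A,b,rcond=None)[0];return x[:2],np.sqrt(x[2]+x[:2]@x[:2])
def toolframe(s): return cv2.Rodrigues(s['tcp_rot'])[0]
E
python3 - <<'E'
import pickle;from h import *
d=pickle.load(open('p0.pkl','rb'))
S={'scene':dict(a=(227,268),b=(415,124),big=(290,332),small=(214,343),black=(391,143),purple=(192,244),tin=(430,180),tube=(329,229)),
'side':dict(a=(374,173),b=(226,322),big=(319,147),small=(365,136),black=(255,295),purple=(407,185),tin=(219,255),tube=(304,193))}
for n in S:
    c=d[n];im=c['color'].astype(int)
    for k,(u,v) in S[n].items():
        w=30 if k in('tube','big') else 18
        p=im[v-w:v+w,u-w:u+w]
        bg=np.median(p.reshape(-1,3),0)
        m=((p.mean(2)>bg.mean()+28) if k not in('black','purple') else (p.mean(2)<bg.mean()-25)).astype(np.uint8)
        if k=='tube': continue
        cs,_=cv2.findContours(m,cv2.RETR_EXTERNAL,cv2.CHAIN_APPROX_NONE)
        cc=max(cs,key=cv2.contourArea)[:,0]+[u-w,v-w]
        e=cv2.fitEllipse(cc.astype(np.float32))
        q=circ(onplane(c,cc,0.014 if k!='x' else 0))
        print(n,k,np.round(e[0],1),np.round(e[1],1),'xy',q[0].round(4),'D',round(2000*q[1],1), 'inner',p[w-3:w+3,w-3:w+3].mean((0,1)).round(),bg)
r=[]
for n,(pts) in {'scene':[(227,268),(415,124),(329,229)],'side':[(374,173),(226,322),(304,193)]}.items():
    im=d[n]['color'];r.append(np.hstack([cv2.resize(im[max(v-33,0):v+33,u-33:u+33],(260,260),interpolation=cv2.INTER_CUBIC) for u,v in pts]))
cv2.imwrite('pics/crops.png',np.vstack(r)[:,:,::-1])
E
```

```text
scene a [226.6 266.6] [17.8 21.1] xy [ 0.4148 -0.2185] D 41.0 inner [112. 111. 107.] [114. 113. 109.]
scene b [415.3 122.6] [11. 16.] xy [0.4777 0.3529] D 38.5 inner [105. 104. 101.] [115. 114. 109.]
scene big [290.7 331.6] [34.4 36.6] xy [ 0.6022 -0.2345] D 66.5 inner [116. 115. 110.] [116. 116. 111.]
scene small [213.1 342.7] [11.5 13.4] xy [ 0.5098 -0.3429] D 23.0 inner [110. 109. 105.] [117. 117. 112.]
scene black [390.7 142.8] [17.3 19.4] xy [0.4702 0.2596] D 50.9 inner [106. 106. 102.] [114. 114. 109.]
scene purple [191.9 244.3] [20.4 22. ] xy [ 0.3224 -0.2297] D 47.3 inner [113. 113. 108.] [113. 112. 108.]
scene tin [430.  177.9] [12.9 18.2] xy [0.5998 0.2309] D 38.7 inner [155. 151. 150.] [115. 115. 110.]
side a [373.3 172. ] [ 9.8 14.4] xy [ 0.4173 -0.2192] D 38.7 inner [122. 118. 112.] [131. 127. 120.]
side b [224.9 321.4] [16.7 20.6] xy [0.4801 0.3526] D 41.6 inner [133. 130. 122.] [133. 130. 122.]
side big [327.  142.9] [4.  9.7] xy [ 0.5975 -0.2457] D 43.2 inner [130. 128. 120.] [131. 129. 121.]Traceback (most recent call last):
  File "<stdin>", line 15, in <module>
cv2.error: OpenCV(4.12.0) /io/opencv/modules/imgproc/src/shapedescr.cpp:361: error: (-201:Incorrect size of input array) There should be at least 5 points to fit the ellipse in function 'fitEllipseNoDirect'
```

Run:
```python
import pickle;from h import *
d=pickle.load(open('p0.pkl','rb'))
r=[]
for n,(pts) in {'scene':[(227,268),(415,124),(329,229)],'side':[(374,173),(226,322),(304,193)]}.items():
    im=d[n]['color'];r.append(np.hstack([cv2.resize(im[max(v-33,0):v+33,u-33:u+33],(264,264),interpolation=cv2.INTER_CUBIC) for u,v in pts]))
cv2.imwrite('pics/crops.png',np.vstack(r)[:,:,::-1])
```

```text
(no output)
```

View pics/crops.png

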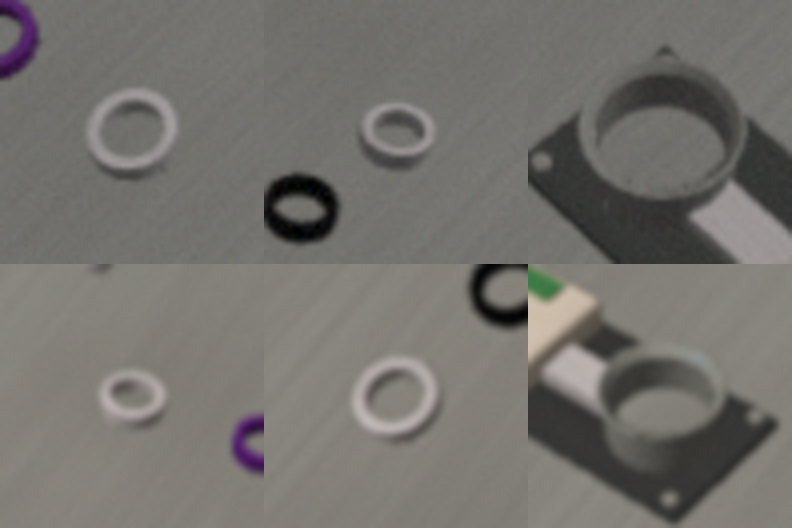

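Run:
```python
import pickle;from h import *
d=pickle.load(open('p0.pkl','rb'))
for n,p,e in(('scene',(329.2,227.7),[(308.5,227),(350,229),(327,210.5),(331,245)]),('side',(303.7,191.5),[])):
    print(n,onplane(d[n],[p],.048).round(4))
    if e: print(circ(onplane(d[n],e,.048)))
s=d['wrist']['state'];print(toolframe(s).round(3))
```

```text
scene [[ 0.5254 -0.0332  0.048 ]]
(array([ 0.52489134, -0.03247067]), np.float64(0.04133632637516844))
side [[ 0.5243 -0.0306  0.048 ]]
[[ 0.374 -0.001  0.927]
 [-0.927  0.002  0.374]
 [-0.002 -1.     0.   ]]
```

Emit:
arm_command([
  [-0.0315,0,0.0303,0],
  [-0.0315,0,0.0303,0],
  [-0.0315,0,0.0303,0],
  [-0.0315,0,0.0303,0],
  [-0.0315,0.02,0.0303,0],
  [-0.0315,0.022,0.0303,0],
  [-0.0315,0.022,0.0303,0],
  [-0.0315,0.022,0.0303,0],
  [-0.0315,0.022,0.0303,0],
  [-0.0315,0.022,0.0303,0],
  [0,0,0,0],
  [0,0,0,0],
], fingers=0.07, newtons=30)

```text
time: 1.65
tool_pos: [0.4159, -0.2207, 0.1015]
tcp_rot: [-1.367, 0.921, -0.922]
wrist_force: [0.4, -0.5, -0.4]
width: 0.818
```

```bash
cat >> h.py <<'E'
def shot(name):
    from workcell import sensors, read_camera
    s=sensors.read_state();c=read_camera('wrist');c['state']=s
    import pickle;pickle.dump(c,open(name+'.pkl','wb'))
    cv2.imwrite(f'pics/{name}.png',c['color'][:,:,::-1])
    print(s['time'],s['tool_pos'].round(4),s['wrist_force'].round(2),s['width'],s['q'].round(3));print(toolframe(s).round(4));return c
E
python3 -c "
from h import *
shot('w1')"
```

```text
1.65 [ 0.4159 -0.2207  0.1015] [ 0.36 -0.45 -0.4 ] 0.8181954273993395 [-5.400e-01 -1.000e-03  2.159e+00 -1.000e-03  9.840e-01  6.460e-01]
[[ 3.753e-01  1.000e-04  9.269e-01]
 [-9.269e-01 -6.000e-04  3.753e-01]
 [ 6.000e-04 -1.000e+00 -1.000e-04]]
```

View pics/w1.png

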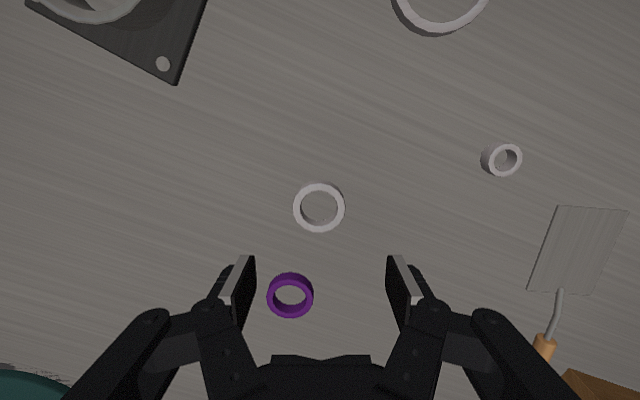

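The wrist view shows the plain ring near (319,207), lined up between the fingers, with the purple ring at (290,295) behind it. The 28 mm ring is at (502,160).

```bash
cat >> h.py <<'E'
def ring(c,u,v,w,z=0.014,thr=22):
    p=c['color'].astype(int)[v-w:v+w,u-w:u+w].mean(2)
    m=(p>np.median(p)+thr).astype(np.uint8)
    cs,_=cv2.findContours(m,cv2.RETR_EXTERNAL,cv2.CHAIN_APPROX_NONE)
    cc=max(cs,key=cv2.contourArea)[:,0]+[u-w,v-w]
    x,r=circ(onplane(c,cc,z))
    s=c['state'];d=np.r_[x,z]-s['tool_pos']
    print('px',cv2.fitEllipse(cc.astype(np.float32))[:2],'xy',x.round(4),'D',2000*r,'tool delta',(toolframe(s).T@d).round(4))
E
python3 -c "
import pickle
from h import *
c=pickle.load(open('w1.pkl','rb'));ring(c,319,207,36);ring(c,502,160,30)"
```

```text
px ((318.1751708984375, 207.3460693359375), (47.954036712646484, 51.05474853515625)) xy [ 0.4156 -0.2194] D 43.284240053078214 tool delta [-0.0014  0.0875  0.0002]
px ((504.9821472167969, 159.4641571044922), (28.463640213012695, 35.081626892089844)) xy [ 0.5099 -0.3427] D 25.34681452048809 tool delta [0.1483 0.0876 0.0414]
```

Emit:
arm_command([
  [-0.0014,0.02,0.0002,0],
  [0,0.02,0,0],
  [0,0.02,0,0],
  [0,0.02,0,0],
  [0,0.01,0,0],
  [0,0.008,0,0],
  [0,0,0,0],
  [0,0,0,0],
])

```text
time: 2.7
tool_pos: [0.416, -0.2194, 0.0039]
tcp_rot: [-1.367, 0.921, -0.923]
wrist_force: [0.2, 0.2, -0.3]
width: 0.821
```

```bash
python3 -c "
from h import *
shot('w2')"
```

```text
2.7 [ 0.416  -0.2194  0.0039] [ 0.24  0.21 -0.34] 0.8211634064866431 [-0.538  0.147  2.222 -0.     0.771  0.649]
[[ 3.744e-01  1.000e-03  9.273e-01]
 [-9.273e-01 -6.000e-04  3.744e-01]
 [ 1.000e-03 -1.000e+00  7.000e-04]]
```

View pics/w2.png

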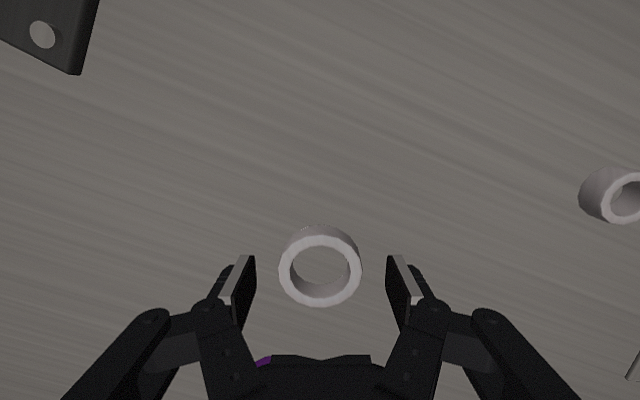

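Emit:
arm_command([
  [0,0.003,0,0],
  [0,0,0,0],
  [0,0,0,0],
  [0,0,0,0],
  [0,0,0,0],
  [0,0,0,0],
  [0,0,0,0],
], fingers=0.03, newtons=40)

```text
time: 3.62
tool_pos: [0.4158, -0.2191, 0.0009]
tcp_rot: [-1.367, 0.921, -0.922]
wrist_force: [-1.6, 1.2, 4.9]
width: 0.52
```

Emit:
arm_command([
  [0,-0.005,0,0],
  [0,-0.015,0,0],
  [0,-0.025,0,0],
  [0,-0.025,0,0],
  [0,-0.025,0,0],
  [0,0,0,0],
  [0,0,0,0],
])

```text
time: 4.5
tool_pos: [0.415, -0.2188, 0.0949]
tcp_rot: [-1.367, 0.922, -0.922]
wrist_force: [-0.2, -1.2, -0.2]
width: 0.518
```

```bash
python3 -c "
from h import *
shot('w3')"
```

```text
4.5 [ 0.415  -0.2188  0.0949] [-0.17 -1.16 -0.24] 0.5183214914353655 [-0.538  0.005  2.167 -0.     0.971  0.649]
[[ 3.745e-01 -4.000e-04  9.272e-01]
 [-9.272e-01  2.000e-04  3.745e-01]
 [-3.000e-04 -1.000e+00 -3.000e-04]]
```

View pics/w3.png

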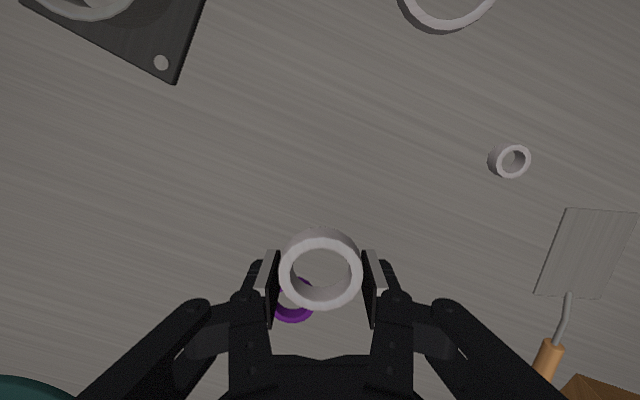

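Emit:
arm_command([
  [-0.03,-0.015,0.02,0],
  [-0.035,-0.015,0.03,0],
  [-0.035,0,0.03,0],
  [-0.03,0,0.02,0],
  [0,0,0,0],
  [0,0,0,0],
])

```text
time: 5.3
tool_pos: [0.4586, -0.061, 0.1242]
tcp_rot: [-1.368, 0.923, -0.92]
wrist_force: [0.2, -0.2, -1.6]
width: 0.516
```

```bash
python3 -c "
from h import *
shot('w4')"
```

```text
5.3 [ 0.4586 -0.061   0.1242] [ 0.21 -0.21 -1.58] 0.5156223456158118 [-1.860e-01 -4.400e-02  2.153e+00 -1.000e-03  1.035e+00  1.001e+00]
[[ 3.752e-01 -2.300e-03  9.270e-01]
 [-9.270e-01 -0.000e+00  3.752e-01]
 [-8.000e-04 -1.000e+00 -2.100e-03]]
```

View pics/w4.png

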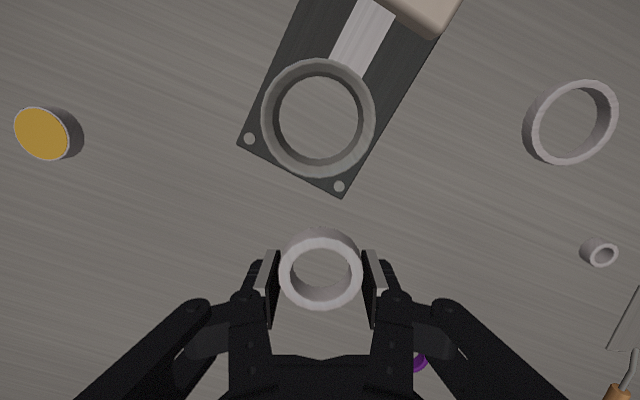

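The wrist view shows the ring level in the fingers at (320,273). The tube rim is an ellipse spanning columns 260–377 and rows 57–180.

```bash
python3 -c "
import pickle
from h import *
c=pickle.load(open('w4.pkl','rb'));s=c['state']
x,r=circ(onplane(c,[(260,118),(377,118),(318,57),(318,180),(277,76),(360,76)],.048));print(x,r)
print('tube tool',toolframe(s).T@(np.r_[x,.048]-s['tool_pos']))
h=onplane(c,[(278,273),(363,273),(320,236),(320,311)],s['tool_pos'][2]+.013);h=circ(h);print(h, toolframe(s).T@(np.r_[h[0],.137]-s['tool_pos']))
"
```

```text
[ 0.52364413 -0.03374643] 0.04278558009271107
tube tool [-0.00083495  0.07601514  0.07070425]
(array([ 0.45878591, -0.06156569]), np.float64(0.022273705285499695)) [ 5.46373334e-04 -1.28372308e-02 -4.06997056e-05]
```

Emit:
arm_command([
  [0,0,0.025,0],
  [-0.001,0,0.025,0],
  [0,0,0.0207,0],
  [0,0.015,0,0],
  [0,0.025,0,0],
  [0,0.02,0,0],
  [0,0.01,0,0],
  [0,0,0,0],
  [0,0,0,0],
])

```text
time: 6.48
tool_pos: [0.5251, -0.0338, 0.0559]
tcp_rot: [-1.366, 0.921, -0.923]
wrist_force: [-0.4, -1.1, 0.3]
width: 0.516
```

```bash
python3 -c "
from h import *
shot('w5')
from workcell import read_camera
for n in('scene','side'): cv2.imwrite('pics/'+n+'5.png',cv2.resize(read_camera(n)['color'][110:310,220:440],(660,600))[:,:,::-1])"
```

```text
6.475 [ 0.5251 -0.0338  0.0559] [-0.39 -1.06  0.29] 0.5164613581020799 [-0.112  0.163  2.08  -0.     0.898  1.076]
[[ 3.743e-01  1.000e-03  9.273e-01]
 [-9.273e-01 -2.000e-04  3.743e-01]
 [ 6.000e-04 -1.000e+00  9.000e-04]]
```

View pics/w5.png

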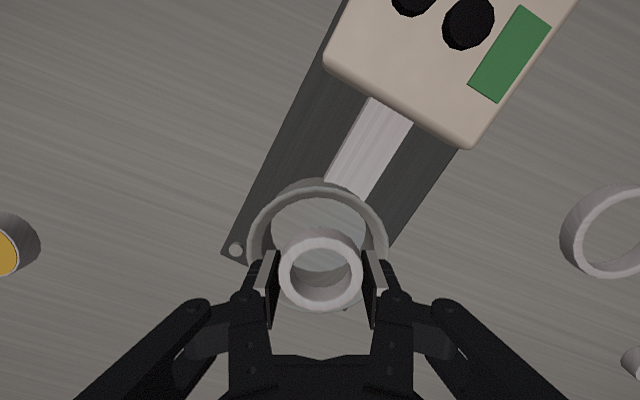

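View pics/side5.png

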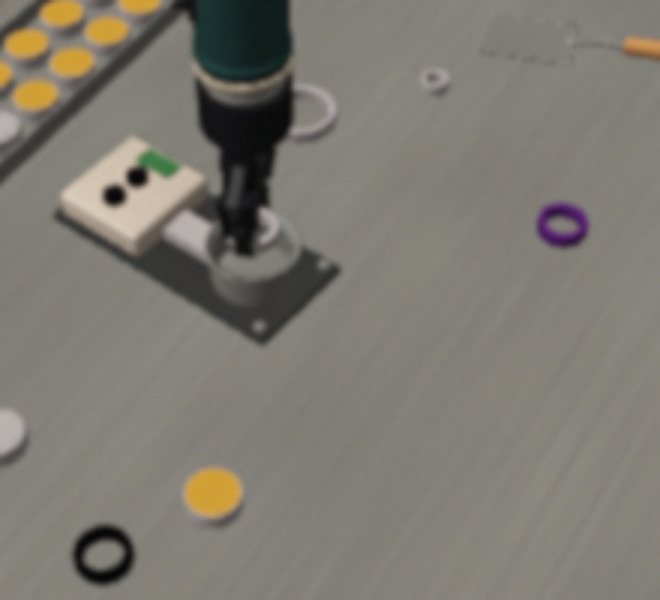

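View pics/scene5.png

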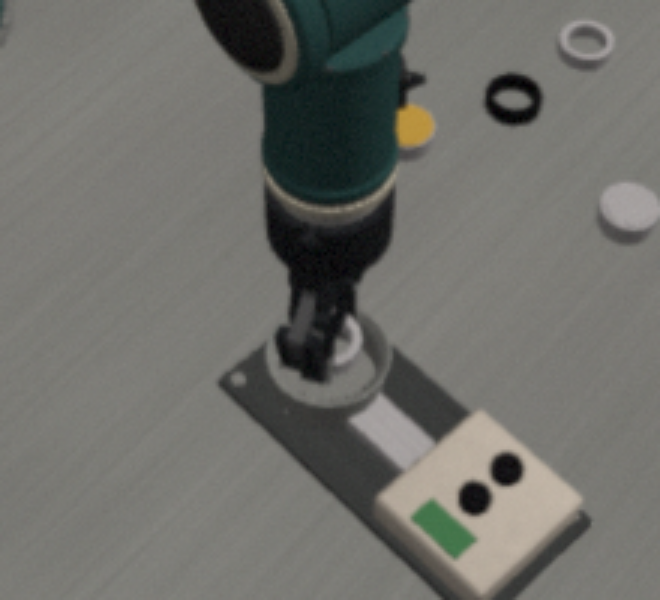

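```bash
python3 -c "
import pickle
from h import *
c=pickle.load(open('w5.pkl','rb'));s=c['state'];R=toolframe(s)
for p in[(318,180),(247,248),(389,248)]:
  print(R.T@(onplane(c,[p],.048)[0]-s['tool_pos']))
"
```

```text
[-0.00077367  0.00792387  0.04546998]
[-0.04218715  0.00786437  0.0047526 ]
[0.04041995 0.00791007 0.00470419]
```

Emit:
arm_command([
  [-0.0005,0.0025,0.001,0],
  [0,0.002,0,0],
  [0,0,0,0],
  [0,0,0,0],
])

```text
time: 7.12
tool_pos: [0.5253, -0.0327, 0.0507]
tcp_rot: [-1.367, 0.922, -0.922]
wrist_force: [0.5, -0.3, -0.1]
width: 0.517
```

Emit:
arm_command([
  [0,0,0,0],
  [0,0,0,0],
  [0,0,0,0],
  [0,0,0,0],
], fingers=0.07)

```text
time: 7.62
tool_pos: [0.5254, -0.0328, 0.0508]
tcp_rot: [-1.367, 0.922, -0.922]
wrist_force: [-0.3, 0.4, -0.1]
width: 0.815
```

Emit:
arm_command([
  [0,-0.02,0,0],
  [0,-0.03,0,0],
  [0,-0.03,-0.02,0],
  [0,0,-0.03,0],
  [0,0,0,0],
  [0,0,0,0],
])

```text
time: 8.38
tool_pos: [0.4795, -0.0514, 0.1308]
tcp_rot: [-1.366, 0.922, -0.923]
wrist_force: [0.0, 0.3, 0.4]
width: 0.822
```

```bash
python3 -c "
from h import *
shot('w6')"
```

```text
8.375 [ 0.4795 -0.0514  0.1308] [0.02 0.28 0.36] 0.8222929388897902 [-0.159 -0.015  2.111  0.     1.045  1.029]
[[ 3.741e-01  7.000e-04  9.274e-01]
 [-9.274e-01  2.000e-04  3.741e-01]
 [ 1.000e-04 -1.000e+00  7.000e-04]]
```

View pics/w6.png

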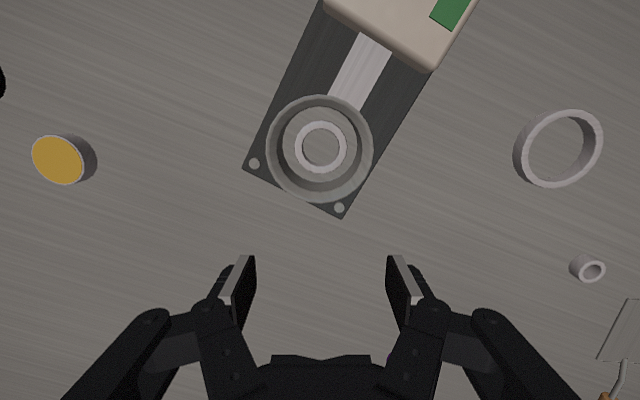

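Ring 1 lies flat and centred in the tube at (320,148). Now the second ring, at about (0.479, 0.353).

Emit:
arm_command([
  [-0.0375,0,0.0151,0],
  [-0.0375,0,0.0151,0],
  [-0.0375,0,0.0151,0],
  [-0.0375,0,0.0151,0],
  [-0.0375,0,0.0151,0],
  [-0.0375,0,0.0151,0],
  [-0.0375,0,0.0151,0],
  [-0.0375,0.01,0.0151,0],
  [-0.0375,0.01,0.0151,0],
  [-0.0375,0.01,0.0151,0],
  [0,0,0,0],
  [0,0,0,0],
])

```text
time: 9.93
tool_pos: [0.4785, 0.3528, 0.1001]
tcp_rot: [-1.369, 0.922, -0.921]
wrist_force: [-1.3, -0.1, -0.3]
width: 0.818
```

```bash
python3 -c "
from h import *
shot('w7')"
```

```text
9.925 [0.4785 0.3528 0.1001] [-1.34 -0.1  -0.33] 0.8178849999718943 [ 0.594  0.229  1.904 -0.     1.011  1.78 ]
[[ 3.754e-01 -1.000e-03  9.269e-01]
 [-9.269e-01 -1.100e-03  3.754e-01]
 [ 6.000e-04 -1.000e+00 -1.300e-03]]
```

View pics/w7.png

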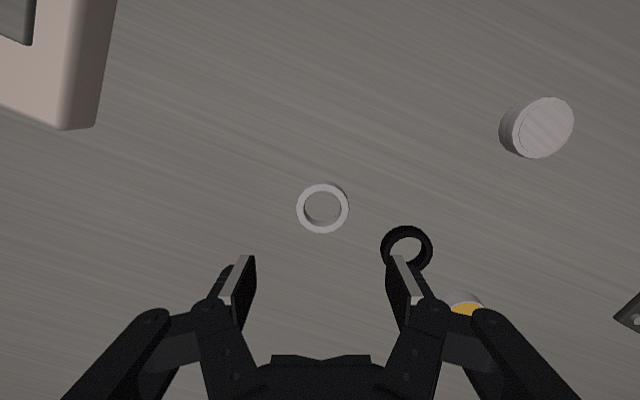

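The wrist view shows the target ring at (322,208), with the black ring at (407,248) near the right finger.

```bash
python3 -c "
import pickle
from h import *
c=pickle.load(open('w7.pkl','rb'));s=c['state'];ring(c,322,208,34);R=toolframe(s)
for p in[(407,246),(381,250),(433,250),(407,226)]: print(p,(R.T@(onplane(c,[p],.014)[0]-s['tool_pos'])).round(4))
"
```

```text
px ((321.7233581542969, 208.05210876464844), (48.057491302490234, 50.894344329833984)) xy [0.4791 0.3513] D 43.05535273187558 tool delta [0.0016 0.0861 0.0001]
(407, 246) [ 0.0771  0.0861 -0.035 ]
(381, 250) [ 0.0544  0.0861 -0.039 ]
(433, 250) [ 0.1005  0.0862 -0.039 ]
(407, 226) [ 0.0752  0.0861 -0.0157]
```

Emit:
arm_command([
  [0.0016,0.015,0.0001,0],
  [0,0.02,0,0],
  [0,0.02,0,0],
  [0,0.02,0,0],
  [0,0.01,0,0],
  [0,0.008,0,0],
  [0,0,0,0],
  [0,0,0,0],
], fingers=0.061)

```text
time: 10.98
tool_pos: [0.4799, 0.3518, 0.0085]
tcp_rot: [-1.365, 0.921, -0.922]
wrist_force: [0.4, -0.2, -1.0]
width: 0.713
```

```bash
python3 -c "
from h import *
shot('w8')"
```

```text
10.975 [0.4799 0.3518 0.0085] [ 0.39 -0.22 -0.96] 0.7128215301670121 [0.591 0.343 1.956 0.    0.841 1.778]
[[ 3.745e-01  1.100e-03  9.272e-01]
 [-9.272e-01  7.000e-04  3.745e-01]
 [-3.000e-04 -1.000e+00  1.300e-03]]
```

View pics/w8.png

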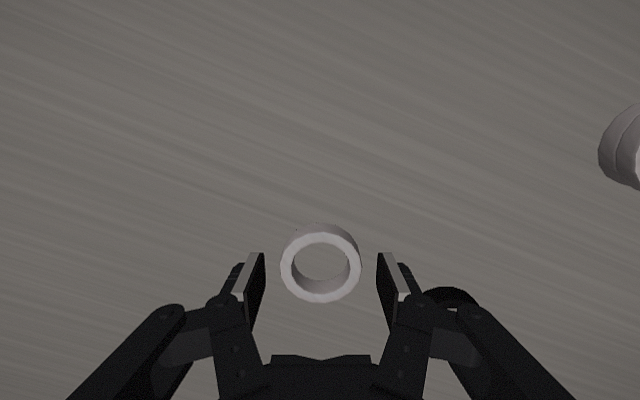

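Emit:
arm_command([
  [0,0.0045,0,0],
  [0,0.002,0,0],
  [0,0,0,0],
  [0,0,0,0],
])

```text
time: 11.52
tool_pos: [0.4793, 0.3514, 0.0013]
tcp_rot: [-1.367, 0.922, -0.922]
wrist_force: [-0.3, 0.5, 0.1]
width: 0.718
```

Emit:
arm_command([
  [0,0,0,0],
  [0,0,0,0],
  [0,0,0,0],
  [0,0,0,0],
  [0,0,0,0],
], fingers=0.03, newtons=40)

```text
time: 12.15
tool_pos: [0.4798, 0.3516, 0.0017]
tcp_rot: [-1.366, 0.922, -0.922]
wrist_force: [-0.8, 0.3, 4.0]
width: 0.508
```

Emit:
arm_command([
  [0,-0.005,0,0],
  [0,-0.015,0,0],
  [0,-0.03,0,0],
  [0,-0.035,0,0],
  [0,-0.035,0,0],
  [0,0,0,0],
  [0,0,0,0],
])

```text
time: 13.02
tool_pos: [0.4789, 0.3511, 0.1211]
tcp_rot: [-1.367, 0.922, -0.922]
wrist_force: [-0.4, -0.8, -0.9]
width: 0.509
```

```bash
python3 -c "
from h import *
shot('w9')"
```

```text
13.025 [0.4789 0.3511 0.1211] [-0.44 -0.83 -0.91] 0.5094712068483452 [0.591 0.204 1.89  0.    1.048 1.778]
[[ 3.744e-01 -4.000e-04  9.273e-01]
 [-9.273e-01 -2.000e-04  3.744e-01]
 [ 1.000e-04 -1.000e+00 -5.000e-04]]
```

View pics/w9.png

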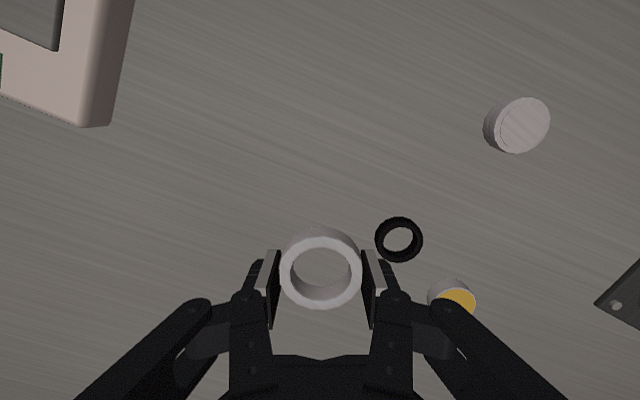

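Emit:
arm_command([
  [0.0373,0,-0.0101,0],
  [0.0373,0,-0.0101,0],
  [0.0373,0,-0.0101,0],
  [0.0373,0,-0.0101,0],
  [0.0373,0,-0.0101,0],
  [0.0373,0,-0.0101,0],
  [0.0373,0,-0.0101,0],
  [0.0373,0,-0.0101,0],
  [0.0373,0,-0.0101,0],
  [0.0373,0,-0.0101,0],
  [0,0,0,0],
  [0,0,0,0],
])

```text
time: 14.58
tool_pos: [0.5242, -0.032, 0.1199]
tcp_rot: [-1.367, 0.925, -0.92]
wrist_force: [-0.3, -0.1, -0.8]
width: 0.512
```

Emit:
arm_command([
  [0,0.02,0,0],
  [0,0.025,0,0],
  [0,0.015,0,0],
  [0,0.005,0,0],
  [0,0,0,0],
  [0,0,0,0],
])

```text
time: 15.32
tool_pos: [0.5262, -0.0323, 0.0572]
tcp_rot: [-1.366, 0.921, -0.923]
wrist_force: [0.1, 0.8, -0.1]
width: 0.512
```

```bash
python3 -c "
from h import *
shot('w10')"
```

```text
15.325 [ 0.5262 -0.0323  0.0572] [ 0.12  0.8  -0.14] 0.5122911107398734 [-0.109  0.162  2.077  0.     0.9    1.078]
[[ 3.746e-01  1.700e-03  9.272e-01]
 [-9.272e-01 -1.000e-04  3.746e-01]
 [ 8.000e-04 -1.000e+00  1.500e-03]]
```

View pics/w10.png

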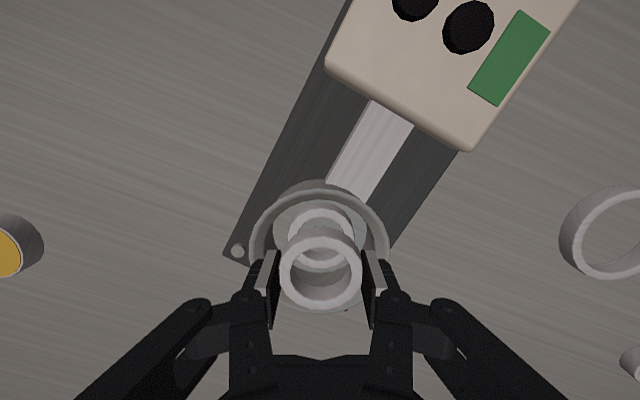

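The second ring is held level at (320,273) over the tube (rim columns 249–390), with ring 1 visible beneath it. I'll lower about 6 mm, release and back away.

Emit:
arm_command([
  [0,0.003,0,0],
  [0,0.0025,0,0],
  [0,0,0,0],
  [0,0,0,0],
])

```text
time: 15.88
tool_pos: [0.5253, -0.0324, 0.0507]
tcp_rot: [-1.367, 0.922, -0.922]
wrist_force: [0.8, -0.1, 0.1]
width: 0.51
```

Emit:
arm_command([
  [0,0,0,0],
  [0,0,0,0],
  [0,0,0,0],
  [0,0,0,0],
], fingers=0.07)

```text
time: 16.38
tool_pos: [0.5254, -0.0323, 0.0508]
tcp_rot: [-1.367, 0.922, -0.922]
wrist_force: [-0.1, -0.1, -0.7]
width: 0.822
```

Emit:
arm_command([
  [0,-0.02,0,0],
  [0,-0.03,0,0],
  [0,-0.03,-0.02,0],
  [0,-0.01,-0.03,0],
  [0,0,0,0],
  [0,0,0,0],
])

```text
time: 17.12
tool_pos: [0.4793, -0.051, 0.1407]
tcp_rot: [-1.366, 0.922, -0.923]
wrist_force: [-0.0, 0.1, -0.1]
width: 0.815
```

```bash
python3 -c "
from h import *
shot('w11')"
```

```text
17.125 [ 0.4793 -0.051   0.1407] [-0.04  0.09 -0.07] 0.8148852181731172 [-0.158 -0.027  2.103  0.     1.065  1.029]
[[ 3.741e-01  6.000e-04  9.274e-01]
 [-9.274e-01  2.000e-04  3.741e-01]
 [ 1.000e-04 -1.000e+00  6.000e-04]]
```

View pics/w11.png

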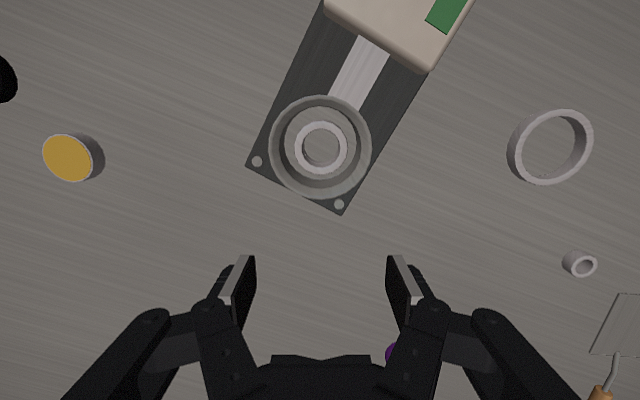

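```bash
python3 -c "
import pickle
from h import *
from workcell import read_camera
c=pickle.load(open('w11.pkl','rb'))
for z in(.026,.040): ring(c,321,147,32,z,15)
r=[]
for n,(u,v) in dict(scene=(329,229),side=(304,193)).items(): r.append(cv2.resize(read_camera(n)['color'][v-33:v+33,u-33:u+33],(396,396),interpolation=2))
p=c['color'][92:202,265:375];r.append(cv2.resize(p,(396,396)))
cv2.imwrite('pics/fin.png',cv2.resize(np.hstack(r),(798,266))[:,:,::-1])
"
```

```text
px ((320.1980895996094, 147.08724975585938), (51.671897888183594, 52.51676940917969)) xy [ 0.5231 -0.0337] D 45.844420673688745 tool delta [0.0004 0.1147 0.0469]
px ((320.1980895996094, 147.08724975585938), (51.671897888183594, 52.51676940917969)) xy [ 0.5249 -0.033 ] D 43.34122424950191 tool delta [0.0004 0.1007 0.049 ]
```

View pics/fin.png

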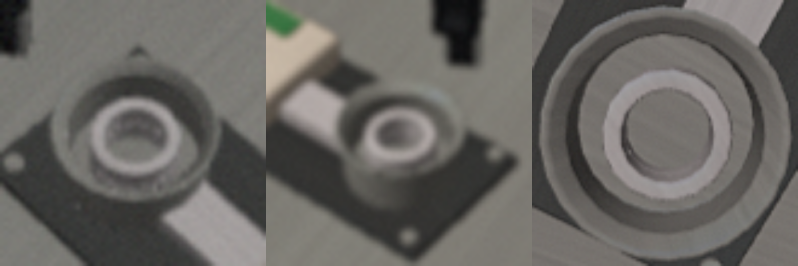

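The scene, side and wrist crops all show the rings stacked flat and centred in the tube. The top ring is seen as 43.3 mm at z = 0.040, the same reading as on the table (43.1–43.3), so its height is right.

```bash
python3 -c "
from workcell import job
print(job.finish_job())"
```

```text
the job is handed in; nothing more can be done
None
```

I picked up the two plain 46 mm aluminium rings one after the other. Each was released level about 2–3 mm above the tube rim, within about 2 mm of its centre. I handed the job in after about 17 s of the 54 s allowed.

- **Stack:** scene, side and wrist views all show both rings flat in the tube. The top ring's centre measures (0.525, -0.033), which is within about 2 mm of my three estimates of the tube axis. Its apparent size fits a two-ring stack with its top at z = 0.040 m.
- **Forces and surroundings:** the largest wrist force I read was about 5 N, when the fingers closed near the table. In the pictures I took, the purple, black, wide and narrow rings and the tins looked undisturbed. The gripper ended open, well clear of the tube and touching nothing.
- **Disagreements:** the rings measured about 43 mm across instead of 46 mm in the wrist views, because the mask trims the edges. The scene and side views differed by 2–3 mm on positions, so I used the wrist view for the final approach. No check failed.

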